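# Plug the test probe into the square terminal post

## Robot

A 6-joint arm with a two-finger parallel gripper is mounted at the origin on a cart in front of the work surface, level with it; the furniture and walls round the work are solid. World frame = base frame: x ahead of the robot, y to its left, z up, the work surface at z = 0. Lengths are in m, angles in rad, forces in N, time in s.
With the tool pointing down it reaches from about 0.35 to 0.975 m from the base axis. Payload 4.9 kg.
Tool frame: the origin (TCP) lies at the very end of the fingers, on their centre line; the grasp point (between the pads) lies 19 mm behind it; z points along the fingers, y is the line along which they close (so a half turn about z gives the same grasp; the last joint's range is limited). The gripper opens to 85 mm and grips with 20 to 120 N. Pads are 22 mm wide; open, the fingers measure 114 mm over their backs; the gripper's body (76 mm by 85 mm) begins 54 mm behind the grasp point. The pads swing forward as they close: fully open they stand 13 mm farther back than shut.
Start: joints at [1.177, 0.053, 1.613, -0, 1.476, -0.119], TCP at [0.17, 0.602, 0.231] pointing down, gripper open.
Joint ranges: [-3.01, 3.01], [-1.01, 2.22], [0.06, 2.58], [-1.02, 4.17], [0.09, 2.62], [-3.14, 3.14]. Speed limits (rad/s): [2.57, 2.57, 3.14, 3.14, 3.14, 3.14].

## Interface

Orientations are given as a rotation vector (axis times angle).
In Python, from station import ctrl gives the robot as it stands.
- The arm moves only by the tool jog_arm, never from a script. Its argument "plan" is a list of rows, each a list of 7 numbers: the shift along the tool's x, y, z in units of 0.02 m (1.0 is 0.02 m), then the turn, a rotation vector about the tool's x, y, z in units of 45 degrees (1.0 is 45 degrees), then the opening, from -1 (shut) to 1 (fully open). A call has 1 to 8 rows; each row shifts and turns the commanded pose from where the row before left it, along the tool's axes as they then stand; what a row does not reach is not made up. A row lasts 1/10 s, in which the tool goes at most 50 mm and 8.59 degrees, less where a joint would pass 70% of its speed; a pose out of reach is approached as far as the arm can. A call with a number of a shift or a turn outside -1 to 1 is refused whole. A call with a gripper value outside its range is refused whole. The fingers move at their own pace and stop on an object; "grip_force" is the grip in N (left out, the last holds). Time passes only in rows, so rows that do not move let the fingers close. It gives the time, the measured TCP pose, the force, the opening and the grip force at its end, in the units of the state.
- ctrl.get_obs(): the state, without advancing time (a new reading comes with each control period).
- ctrl.get_image(name): name is "scene" or "side" or "wrist"; returns (picture, depth): 480x640x3 uint8, red, green, blue; 480x640 float32, m along the optical axis (not along the pixel's ray), 0 where there is no reading.
- ctrl.camera_info(name): a dict with "camera_matrix" (3x3 intrinsics, pixels), "rvec" (rotation vector, rad) and "tvec" (3), from world to camera coordinates, as OpenCV has them; the wrist camera has in their place "T_tool_cam" (4x4, takes a point from camera to tool coordinates, whose origin is the TCP and whose axes are the flange's). Camera axes: x right, y down, z forward; pixel columns grow to the right and rows downward; lengths in m; the calibration is good to about 2 mm. A picture is of the moment at which its call begins: read the wrist's pose just before it. camera_info takes no time and is no camera call.
- ctrl.finish_job(): hands the job in; it is judged then, once.
The state is a dict: "t": time; "q": joint angles; "dq": joint speeds; "effort": joint torques, N m; "tool_pos": TCP position; "tool_rot": TCP orientation; "contact_force": force on the tool from outside, world axes, zero at the start; "wrist_torque": the same for the moment, N m; "opening": finger opening in m; "grip_force": force on a finger pad.
Only numpy, scipy, OpenCV 4.12 (cv2) and the standard library are available. Lean on these libraries where they do the work, as an engineer would, in place of code of your own. Each camera call takes 0.05 s, during which the arm holds its last target. There are 200 camera calls.

## Task

Take the cordless test probe out of its wooden rest and plug it into the terminal post with the square collar, not the round one. Push it fully home, so that its finger guard sits down on the collar, and leave it standing there upright, let go.

Things in the scene. Friction and masses are not known exactly. Their poses are not given: they have to be found in the camera images.
- probe_grip (a point): Cordless test probe, loose, 50 g, upright, pin down in a fixed wooden block (50x50, 60 high). From below: tapered steel pin 8 dia x 45; black guard disc 38 dia x 5, resting on the block; black round handle 18 dia x 75 (mm). This point: centre of the handle, which ends 37.5 above and below it; the guard's underside is 42.5 below it, the pin's point 87.5 below it. z: along the probe, up.
- square_mouth (a point): Fixed grey terminal post with a SQUARE steel collar 44x44 mm, 60 mm high, foot 56x56 mm. This point: centre of its opening, level with the collar's top. The opening is a square funnel, 28 mm wide at the top, narrowing within 16 mm to a 12 mm square bore that ends 52 mm below this point. z up; x, y along the collar's sides.
- round_mouth (a point): The wrong one: fixed grey terminal post with a ROUND steel collar 44 mm in diameter, 60 mm high, round foot 60 mm. This point: centre of its opening (28 mm wide at the top), level with the collar's top. z up. The two posts may change places.

How it is judged:
On the way:
1. the probe is drawn out of its rest and lifted above the posts (height (world z) of probe_grip above 0.148 m), for 0.1 s.
At the end, for the whole second after the job is handed in: The probe stands in the square-collared post: handle centre within 12 mm sideways of the opening's centre, its guard within 10 mm of the collar's top, upright within 10 degrees, let go and at rest (horizontal distance between probe_grip and square_mouth below 0.012 m and z of probe_grip in the frame of square_mouth below 0.0525 m and angle between probe_grip's own z axis and vertical below 0.175 rad and linear speed of probe below 0.02 m/s); the robot touches nothing.
It fails at once if the probe is plugged into the round-collared post (horizontal distance between probe_grip and round_mouth below 0.012 m and z of probe_grip in the frame of round_mouth below 0.07 m).
It also fails if it takes over 35 s, if anything falls off the work surface, if the arm or the gripper's body presses on something with over 40 N, if the wrist force passes 120 N, or if a joint passes its speed limit or range.

## Working session

There is one attempt and no reset: what is moved stays moved. The work goes in short steps, Python scripts to look and compute and a tool call to move; the robot and the scene stay as the last step left them, time stands still between calls to the robot, and variables do not carry over. Pictures are saved under pics/ and viewed, at most 10 in all, crops included, and the job is handed in when it is done.

Besides the shell and the picture viewer there is one more tool, called after "Emit:" by a JSON object that holds its "name" and its "arguments", one argument or row to a line. jog_arm: Moves the arm, as the interface text tells. Shifts and turns lie within -1 to 1; 1 stands for 0.02 m of shift or 45 degrees of turn. Its arguments: {"type":"object","properties":{"plan":{"type":"array"},"grip_force":{"type":"number"}},"required":["plan"]}

```bash
mkdir -p pics
cat > h.py <<'E'
import numpy as np, cv2
from station import ctrl
def snap(n,f):
    o=ctrl.get_obs(); im,d=ctrl.get_image(n); cv2.imwrite(f'pics/{f}.png',im[:,:,::-1]); np.savez(f'pics/{f}.npz',d=d,p=o['tool_pos'],r=o['tool_rot']); return im,d
def world(n,f,px):
    z=np.load(f'pics/{f}.npz'); c=ctrl.camera_info(n); K=np.array(c['camera_matrix']); out=[]
    for u,v in px:
        dd=z['d'][v-1:v+2,u-1:u+2]; dd=np.median(dd[dd>0]) if (dd>0).any() else np.nan
        pc=np.linalg.inv(K)@[u,v,1]*dd
        if n=='wrist':
            T=np.array(c['T_tool_cam']); w=cv2.Rodrigues(z['r'])[0]@(T[:3,:3]@pc+T[:3,3])+z['p']
        else:
            R=cv2.Rodrigues(np.array(c['rvec'],float))[0]; w=R.T@(pc-np.ravel(c['tvec']))
        out.append(w.round(4)); print((u,v),w.round(4))
    return np.array(out)
E
python3 - <<'E'
from h import *
a,_=snap('scene','s0'); b,_=snap('side','d0')
o=ctrl.get_obs(); print(o['t'],o['tool_pos'],o['tool_rot'],o['opening'])
print(cv2.Rodrigues(np.array(o['tool_rot']))[0].round(3))
for n in('scene','side'):
    c=ctrl.camera_info(n); print(n,c)
E
```

```text
0.1 [0.16936214 0.60102392 0.23017604] [-4.30209435e-01 -3.11152727e+00  2.84647253e-03] 0.08543550194514114
[[-0.962  0.271 -0.001]
 [ 0.271  0.962 -0.002]
 [ 0.    -0.002 -1.   ]]
scene {'camera_matrix': array([[517.06497005,   0.        , 326.08869168],
       [  0.        , 517.06497005, 238.29718802],
       [  0.        ,   0.        ,   1.        ]]), 'rvec': array([ 2.30730402, -0.88567295,  0.31031998]), 'tvec': array([-0.15707115,  0.52232601,  0.59157412])}
side {'camera_matrix': array([[581.37901573,   0.        , 324.70647087],
       [  0.        , 581.37901573, 241.02208107],
       [  0.        ,   0.        ,   1.        ]]), 'rvec': array([ 1.95615904, -0.38757811,  0.29074202]), 'tvec': array([-0.29288024,  0.29466675,  0.48016139])}
```

View pics/s0.png

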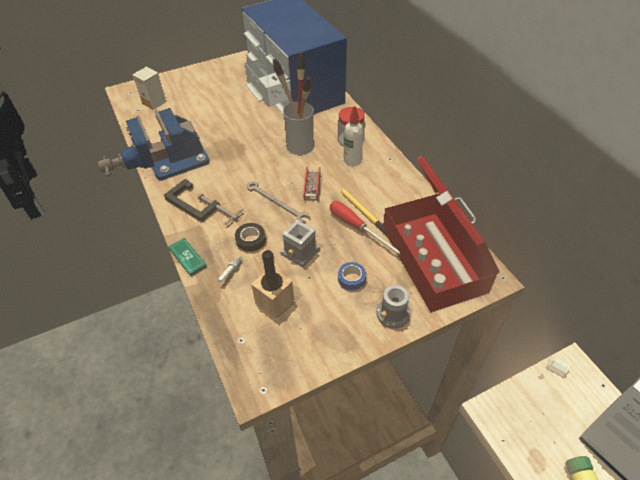

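View pics/d0.png

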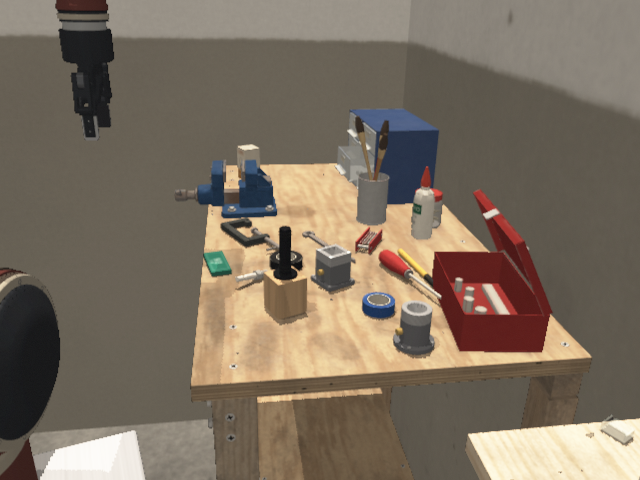

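The scene picture shows the probe at (268,270) in its block at (273,295), the square post's mouth at about (299,231) and the round post's at (396,294). The side picture shows the same layout.

Run:
```python
from h import *
print('scene handle top,mid,guard,block');world('scene','s0',[(267,253),(268,257),(268,270),(272,283),(275,295)])
print('square rim l,r,t,b');world('scene','s0',[(285,232),(314,231),(302,223),(296,241),(299,231)])
print('round');world('scene','s0',[(384,295),(407,296),(396,288),(396,304)])
print('side');world('side','d0',[(285,230),(285,250),(334,248),(318,253),(349,253),(333,260)])
im=cv2.imread('pics/s0.png');cv2.imwrite('pics/c0.png',cv2.resize(im[210:340,230:430],None,fx=4,fy=4,interpolation=cv2.INTER_CUBIC))
```

```text
scene handle top,mid,guard,block
(267, 253) [0.4031 0.3546 0.1393]
(268, 257) [0.3999 0.3481 0.1379]
(268, 270) [0.3964 0.3485 0.1058]
(272, 283) [0.3992 0.347  0.0677]
(275, 295) [0.3909 0.3293 0.0593]
square rim l,r,t,b
(285, 232) [0.4913 0.427  0.0589]
(314, 231) [0.5334 0.3935 0.0577]
(302, 223) [0.5291 0.4229 0.0588]
(296, 241) [0.493  0.3973 0.0579]
(299, 231) [0.5179 0.4192 0.0476]
round
(384, 295) [0.5275 0.2071 0.0578]
(407, 296) [0.5544 0.1796 0.0583]
(396, 288) [0.5533 0.2036 0.057 ]
(396, 304) [0.5288 0.1809 0.0589]
side
(285, 230) [0.401  0.3469 0.137 ]
(285, 250) [0.4003 0.3448 0.1052]
(334, 248) [0.5195 0.4255 0.0558]
(318, 253) [0.4871 0.42   0.0538]
(349, 253) [0.5336 0.395  0.0572]
(333, 260) [0.5002 0.3866 0.0534]
```

View pics/c0.png

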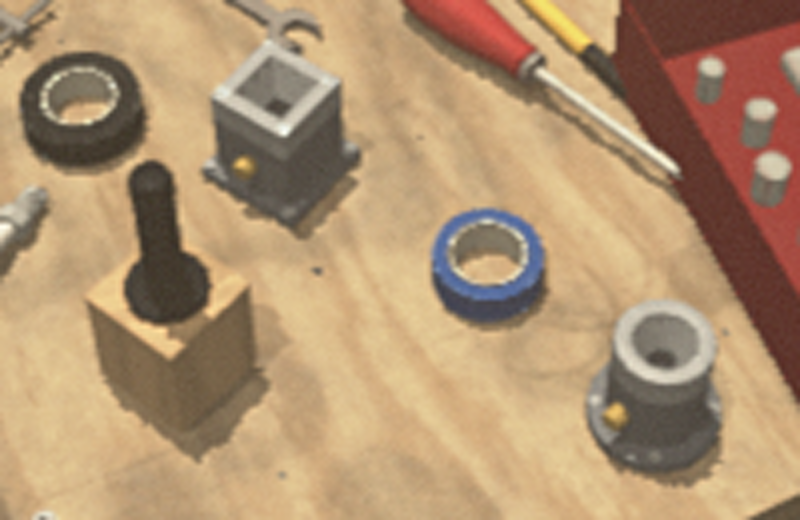

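The crop confirms the square collar, with its centre at crop (276,88), so the left-hand post is the target. The probe is at about (0.401, 0.349) and the mouth at about (0.511, 0.411). I'll go above the probe.

Emit:
{"name": "jog_arm", "arguments": {
  "plan": [
    [-0.97, -0.6, 0, 0, 0, 0, 1],
    [-0.97, -0.6, 0, 0, 0, 0, 1],
    [-0.97, -0.6, 0, 0, 0, 0, 1],
    [-0.97, -0.6, 0, 0, 0, 0, 1],
    [-0.97, -0.6, 0, 0, 0, 0, 1],
    [-0.97, -0.6, 0, 0, 0, 0, 1],
    [-0.97, -0.6, 0, 0, 0, 0, 1]
  ]
}}

```text
t: 0.8
tool_pos: [0.2778, 0.4828, 0.2307]
tool_rot: [-0.43, -3.112, 0.001]
contact_force: [0.7, 0.7, -0.2]
opening: 0.0853
grip_force: 0.0
```

Emit:
{"name": "jog_arm", "arguments": {
  "plan": [
    [-0.97, -0.6, 0, 0, 0, 0, 1],
    [-0.97, -0.6, 0, 0, 0, 0, 1],
    [-0.97, -0.6, 0, 0, 0, 0, 1],
    [-0.97, -0.6, 0, 0, 0, 0, 1],
    [-0.97, -0.6, 0, 0, 0, 0, 1],
    [-0.97, -0.6, 0, 0, 0, 0, 1],
    [-0.97, -0.6, 0, 0, 0, 0, 1],
    [-0.97, -0.6, 0, 0, 0, 0, 1]
  ]
}}

```text
t: 1.6
tool_pos: [0.4011, 0.3484, 0.2307]
tool_rot: [-0.43, -3.111, 0.001]
contact_force: [-0.4, 0.5, 0.1]
opening: 0.0855
grip_force: 0.0
```

Emit:
{"name": "jog_arm", "arguments": {
  "plan": [
    [0, 0, 0, 0, 0, 0, 1],
    [0, 0, 0, 0, 0, 0, 1]
  ]
}}

```text
t: 1.8
tool_pos: [0.4007, 0.3491, 0.2309]
tool_rot: [-0.432, -3.111, 0.0]
contact_force: [-0.4, 1.2, -0.4]
opening: 0.0859
grip_force: 0.0
```

Run:
```python
from h import *
snap('wrist','w1'); print(cv2.Rodrigues(np.array(ctrl.get_obs()['tool_rot']))[0].round(3))
print(ctrl.camera_info('wrist'))
```

```text
[[-0.962  0.271 -0.001]
 [ 0.271  0.962 -0.   ]
 [ 0.001 -0.    -1.   ]]
{'camera_matrix': array([[364.75127959,   0.        , 315.16837696],
       [  0.        , 364.75127959, 237.07475272],
       [  0.        ,   0.        ,   1.        ]]), 'T_tool_cam': array([[-2.44602672e-04, -9.57121261e-01, -2.89687473e-01,
         7.49424168e-02],
       [ 9.99999949e-01, -2.94084128e-04,  1.27280311e-04,
         2.70458898e-04],
       [-2.07015180e-04, -2.89687427e-01,  9.57121284e-01,
        -1.42851239e-01],
       [ 0.00000000e+00,  0.00000000e+00,  0.00000000e+00,
         1.00000000e+00]])}
```

View pics/w1.png

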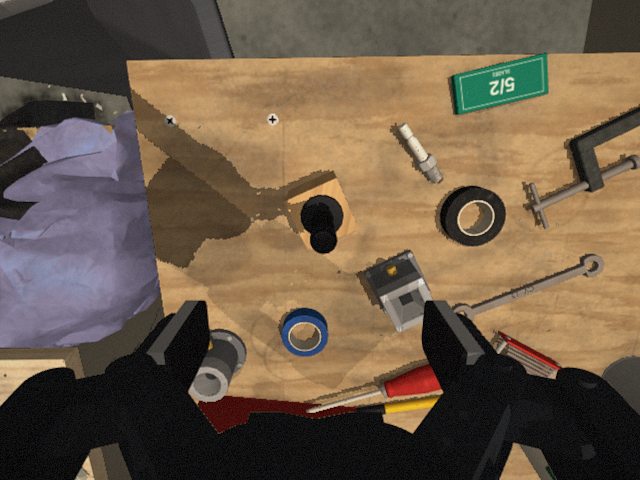

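The wrist picture shows the handle's top at (323,242) and the guard at (321,217). The square collar's top is centred at about (407,302), and the round one is at (212,382).

Run:
```python
from h import *
world('wrist','w1',[(323,242),(323,237),(323,250),(322,232),(321,212),(304,215),(338,212)])
print('sq');world('wrist','w1',[(381,295),(420,284),(432,318),(398,328),(390,311),(407,285),(423,298),(413,322)])
# rays to z planes
z=np.load('pics/w1.npz');c=ctrl.camera_info('wrist');K=c['camera_matrix'];T=c['T_tool_cam'];R=cv2.Rodrigues(z['r'])[0]
def ray(u,v,h):
    d=R@T[:3,:3]@np.linalg.inv(K)@[u,v,1];o=R@T[:3,3]+z['p'];return (o+d*(h-o[2])/d[2]).round(4)
print(ray(323,242,.14),ray(407,302,.06))
c=ctrl.camera_info('scene');Rs=cv2.Rodrigues(c['rvec'])[0]
P=[]
for u,v in [(282.8,233.3),(297.5,220.5),(315.5,230.5),(300,244)]:
    d=Rs.T@np.linalg.inv(c['camera_matrix'])@[u,v,1];o=-Rs.T@c['tvec'];P.append(o+d*(.06-o[2])/d[2])
print(np.array(P).round(4),np.mean(P,0))
im=cv2.imread('pics/w1.png');cv2.imwrite('pics/c1.png',cv2.resize(im[180:360,280:460],None,fx=3.3,fy=3.3,interpolation=cv2.INTER_CUBIC))
```

```text
(323, 242) [0.4013 0.3547 0.1404]
(323, 237) [0.3977 0.3557 0.1409]
(323, 250) [0.4068 0.3532 0.1403]
(322, 232) [0.3946 0.3559 0.1393]
(321, 212) [0.3935 0.3563 0.0846]
(304, 215) [0.3965 0.3405 0.0649]
(338, 212) [0.4019 0.3696 0.0652]
sq
(381, 295) [0.4927 0.3883 0.058 ]
(420, 284) [0.4904 0.4257 0.0603]
(432, 318) [0.405  0.3928 0.2542]
(398, 328) [0.5302 0.3962 0.0605]
(390, 311) [0.5104 0.3927 0.0601]
(407, 285) [0.4883 0.4139 0.0601]
(423, 298) [0.5053 0.4256 0.0604]
(413, 322) [0.5278 0.4115 0.0604]
[0.4014 0.3547 0.14  ] [0.5055 0.4103 0.06  ]
[[0.4857 0.4265 0.06  ]
 [0.5262 0.4326 0.06  ]
 [0.535  0.391  0.06  ]
 [0.4929 0.3855 0.06  ]] [0.50996633 0.4088954  0.06      ]
```

View pics/c1.png

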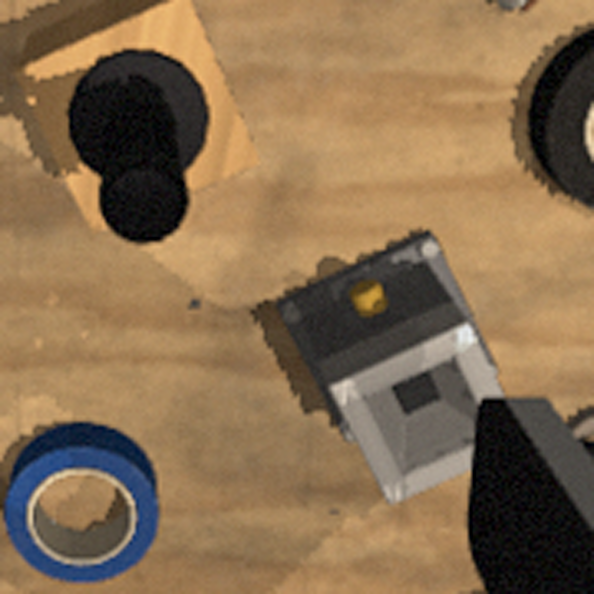

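The handle top is at (0.400, 0.354). The mouth is at about (0.508, 0.413), within 3 mm or so. I'll descend to a TCP z of about 0.088 and grip.

Emit:
{"name": "jog_arm", "arguments": {
  "plan": [
    [0.11, 0.22, 0.15, 0, 0, 0, 1],
    [0, 0, 1, 0, 0, 0, 1],
    [0, 0, 1, 0, 0, 0, 1],
    [0, 0, 1, 0, 0, 0, 1],
    [0, 0, 1, 0, 0, 0, 1],
    [0, 0, 1, 0, 0, 0, 1],
    [0, 0, 1, 0, 0, 0, 1],
    [0, 0, 1, 0, 0, 0, 1]
  ]
}}

```text
t: 2.65
tool_pos: [0.399, 0.3551, 0.0872]
tool_rot: [-0.428, -3.112, -0.0]
contact_force: [0.6, 1.0, 0.2]
opening: 0.0854
grip_force: 0.0
```

Emit:
{"name": "jog_arm", "arguments": {
  "plan": [
    [0, 0, 0, 0, 0, 0, -1],
    [0, 0, 0, 0, 0, 0, -1],
    [0, 0, 0, 0, 0, 0, -1],
    [0, 0, 0, 0, 0, 0, -1],
    [0, 0, 0, 0, 0, 0, -1],
    [0, 0, 0, 0, 0, 0, -1],
    [0, 0, 0, 0, 0, 0, -1],
    [0, 0, 0, 0, 0, 0, -1]
  ],
  "grip_force": 40
}}

```text
t: 3.45
tool_pos: [0.4007, 0.3548, 0.0897]
tool_rot: [0.43, 3.11, 0.003]
contact_force: [-1.1, 0.4, 6.6]
opening: 0.017
grip_force: 39.1
```

Emit:
{"name": "jog_arm", "arguments": {
  "plan": [
    [0, 0, 0, 0, 0, 0, -1],
    [0, 0, 0, 0, 0, 0, -1],
    [0, 0, 0, 0, 0, 0, -1],
    [0, 0, 0, 0, 0, 0, -1]
  ]
}}

```text
t: 3.85
tool_pos: [0.4007, 0.3548, 0.0897]
tool_rot: [0.43, 3.11, 0.003]
contact_force: [-0.1, 0.2, 5.6]
opening: 0.0171
grip_force: 39.1
```

The probe is gripped, with an opening of 17 mm. Now I'll lift it about 100 mm.

Emit:
{"name": "jog_arm", "arguments": {
  "plan": [
    [0, 0, -0.5, 0, 0, 0, -1],
    [0, 0, -0.5, 0, 0, 0, -1],
    [0, 0, -0.7, 0, 0, 0, -1],
    [0, 0, -0.7, 0, 0, 0, -1],
    [0, 0, -0.7, 0, 0, 0, -1],
    [0, 0, -0.7, 0, 0, 0, -1],
    [0, 0, -0.7, 0, 0, 0, -1],
    [0, 0, -0.5, 0, 0, 0, -1]
  ]
}}

```text
t: 4.65
tool_pos: [0.4003, 0.3544, 0.1902]
tool_rot: [0.43, 3.111, 0.002]
contact_force: [-0.1, -0.1, -1.0]
opening: 0.0174
grip_force: 39.0
```

Run:
```python
from h import *
o=ctrl.get_obs(); print(o['tool_pos'],o['opening'],o['contact_force'])
a,_=snap('scene','s2'); b,_=snap('side','d2')
cv2.imwrite('pics/c2.png',cv2.resize(np.hstack([a[110:330,190:380],b[110:330,220:410]])[:,:,::-1],None,fx=2.1,fy=2.1,interpolation=cv2.INTER_CUBIC))
```

```text
[0.40028859 0.35440886 0.19021924] 0.017356645951449444 [-0.09941347 -0.06751167 -1.04819191]
```

View pics/c2.png

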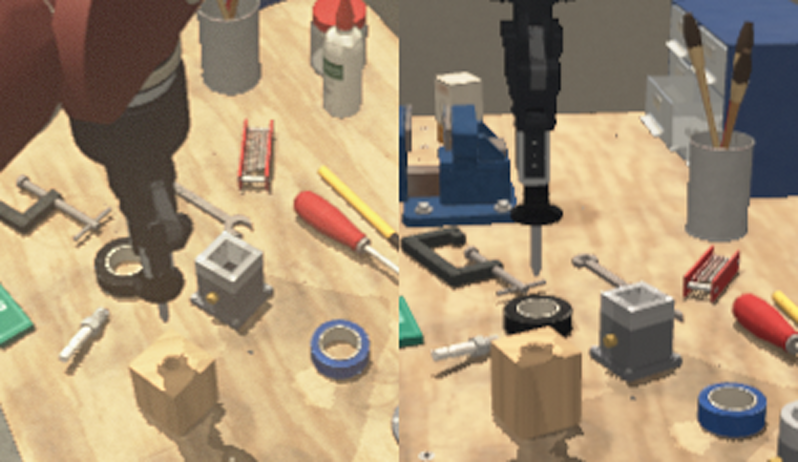

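The probe is held upright with its pin clear of the block. The tip is at crop (166,318) in scene and (537,273) in side. Next I'll measure the offset from tip to mouth.

Run:
```python
from h import *
def ray(n,u,v,h):
    c=ctrl.camera_info(n);R=cv2.Rodrigues(c['rvec'])[0]
    d=R.T@np.linalg.inv(c['camera_matrix'])@[u,v,1];o=-R.T@c['tvec'];return (o+d*(h-o[2])/d[2])
S=lambda x,y:(190+x/2.1,110+y/2.1); D=lambda x,y:(220+x/2.1-190,110+y/2.1)
h=.1902-.0897+.015
for n,f,t,q in(('scene',S,(166,318),[(194,265),(228,236),(265,254),(231,287)]),('side',D,(537,273),[(599,298),(625,285),(676,290),(652,312)])):
    T=ray(n,*f(*t),h); m=np.array([ray(n,*f(*p),.06) for p in q]); print(n,T.round(4),m.round(4),m.mean(0).round(4),(m.mean(0)-T).round(4))
z=np.load('pics/w1.npz');c=ctrl.camera_info('wrist');R=cv2.Rodrigues(z['r'])[0];T=c['T_tool_cam']
d=R@T[:3,:3]@np.linalg.inv(c['camera_matrix'])@[411.5,304.5,1];o=R@T[:3,3]+z['p'];print(o+d*(.06-o[2])/d[2])
```

```text
scene [0.4046 0.3549 0.1155] [[0.4808 0.4215 0.06  ]
 [0.5247 0.4276 0.06  ]
 [0.5352 0.3893 0.06  ]
 [0.4889 0.3807 0.06  ]] [0.5074 0.4048 0.06  ] [ 0.1028  0.0499 -0.0555]
side [0.4061 0.3578 0.1155] [[0.4791 0.4133 0.06  ]
 [0.509  0.4296 0.06  ]
 [0.5443 0.4061 0.06  ]
 [0.5081 0.3747 0.06  ]] [0.5101 0.4059 0.06  ] [ 0.104   0.0482 -0.0555]
[0.50929199 0.41389317 0.06      ]
```

Emit:
{"name": "jog_arm", "arguments": {
  "plan": [
    [-0.74, 0.67, 0, 0, 0, 0, -1],
    [-0.74, 0.67, 0, 0, 0, 0, -1],
    [-0.74, 0.67, 0, 0, 0, 0, -1],
    [-0.74, 0.67, 0, 0, 0, 0, -1],
    [-0.74, 0.67, 0, 0, 0, 0, -1],
    [-0.74, 0.67, 0, 0, 0, 0, -1],
    [0, 0, 1, 0, 0, 0, -1],
    [0, 0, 1, 0, 0, 0, -1]
  ]
}}

```text
t: 5.55
tool_pos: [0.5078, 0.4077, 0.1476]
tool_rot: [0.431, 3.112, 0.0]
contact_force: [0.9, -0.3, -1.0]
opening: 0.0175
grip_force: 39.1
```

Emit:
{"name": "jog_arm", "arguments": {
  "plan": [
    [0, 0, 0, 0, 0, 0, -1],
    [0, 0, 0, 0, 0, 0, -1]
  ]
}}

```text
t: 5.75
tool_pos: [0.5066, 0.4071, 0.1473]
tool_rot: [-0.43, -3.11, 0.002]
contact_force: [-0.4, -0.2, 0.5]
opening: 0.0169
grip_force: 39.1
```

Run:
```python
from h import *
a,_=snap('scene','s3'); b,_=snap('side','d3')
cv2.imwrite('pics/c3.png',cv2.resize(np.hstack([a[180:280,250:350],b[190:290,280:380]])[:,:,::-1],None,fx=4,fy=4,interpolation=cv2.INTER_CUBIC))
```

```text
(no output)
```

View pics/c3.png

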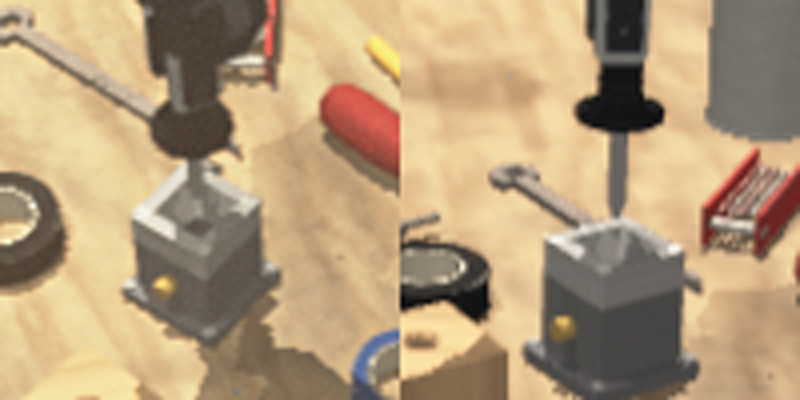

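Scene crop: the tip is at about (197,190), and the collar corners are left (133,212) and right (262,207). Side crop: the tip is at (617,216), and the corners are left (543,236) and right (685,250).

Run:
```python
from h import *
def ray(n,u,v,h):
    c=ctrl.camera_info(n);R=cv2.Rodrigues(c['rvec'])[0]
    d=R.T@np.linalg.inv(c['camera_matrix'])@[u,v,1];o=-R.T@c['tvec'];return (o+d*(h-o[2])/d[2])
h=.1473-.0897+.015
for n,f,t,q in(('scene',lambda x,y:(250+x/4,180+y/4),(197,190),[(133,212),(262,207)]),('side',lambda x,y:(180+x/4,190+y/4),(617,216),[(543,236),(685,250)])):
    T=ray(n,*f(*t),h); m=np.array([ray(n,*f(*p),.06) for p in q]).mean(0); print(n,T.round(4),m.round(4),(m-T).round(4))
    c=ctrl.camera_info(n)
    for p in([.5066,.4071,h],[.509,.41,.06]): print(cv2.projectPoints(np.array([p]),c['rvec'],c['tvec'],c['camera_matrix'],None)[0].ravel())
```

```text
scene [0.5108 0.4081 0.0726] [0.5099 0.4076 0.06  ] [-0.0009 -0.0005 -0.0126]
[297.83800403 228.97581565]
[298.17126766 231.89183157]
side [0.5108 0.4066 0.0726] [0.5099 0.4071 0.06  ] [-0.0009  0.0005 -0.0126]
[331.86399946 244.22122431]
[332.22320861 250.1404175 ]
```

Both views put the tip within about 1 mm of the mouth's centre, so I'll descend slowly.

Emit:
{"name": "jog_arm", "arguments": {
  "plan": [
    [0, 0, 0.3, 0, 0, 0, -1],
    [0, 0, 0.3, 0, 0, 0, -1],
    [0, 0, 0.3, 0, 0, 0, -1],
    [0, 0, 0.3, 0, 0, 0, -1],
    [0, 0, 0.3, 0, 0, 0, -1]
  ]
}}

```text
t: 6.35
tool_pos: [0.507, 0.4073, 0.1175]
tool_rot: [-0.43, -3.112, 0.001]
contact_force: [0.3, -0.2, -0.3]
opening: 0.0171
grip_force: 39.1
```

Emit:
{"name": "jog_arm", "arguments": {
  "plan": [
    [0, 0, 0.2, 0, 0, 0, -1],
    [0, 0, 0.2, 0, 0, 0, -1]
  ]
}}

```text
t: 6.55
tool_pos: [0.5075, 0.4084, 0.1107]
tool_rot: [0.43, 3.111, 0.004]
contact_force: [-1.0, 3.1, 0.4]
opening: 0.0169
grip_force: 39.2
```

Emit:
{"name": "jog_arm", "arguments": {
  "plan": [
    [0, 0.05, 0.2, 0, 0, 0, -1],
    [0, 0, 0.2, 0, 0, 0, -1],
    [0, 0, 0.2, 0, 0, 0, -1],
    [0, 0, 0.2, 0, 0, 0, -1]
  ]
}}

```text
t: 6.95
tool_pos: [0.5075, 0.4089, 0.0943]
tool_rot: [0.43, 3.112, 0.002]
contact_force: [-0.6, 3.4, 1.8]
opening: 0.017
grip_force: 39.3
```

Emit:
{"name": "jog_arm", "arguments": {
  "plan": [
    [0, 0, 0.15, 0, 0, 0, -1],
    [0, 0, 0.1, 0, 0, 0, -1],
    [0, 0, 0, 0, 0, 0, -1]
  ]
}}

```text
t: 7.25
tool_pos: [0.5075, 0.4089, 0.0898]
tool_rot: [0.43, 3.112, 0.001]
contact_force: [-1.3, 4.0, 3.0]
opening: 0.0169
grip_force: 39.4
```

Emit:
{"name": "jog_arm", "arguments": {
  "plan": [
    [0, 0.05, 0.1, 0, 0, 0, -1],
    [0, 0, 0.05, 0, 0, 0, -1],
    [0, 0, 0, 0, 0, 0, -1]
  ]
}}

```text
t: 7.55
tool_pos: [0.508, 0.4094, 0.0897]
tool_rot: [0.43, 3.112, -0.001]
contact_force: [-6.7, -0.9, 15.7]
opening: 0.0169
grip_force: 40.8
```

The guard is seated: z stopped at 0.0897 and the force rose to 16 N. Now I'll release and retreat.

Emit:
{"name": "jog_arm", "arguments": {
  "plan": [
    [0, 0, -0.1, 0, 0, 0, -1],
    [0, 0, 0, 0, 0, 0, 1],
    [0, 0, 0, 0, 0, 0, 1],
    [0, 0, 0, 0, 0, 0, 1],
    [0, 0, 0, 0, 0, 0, 1],
    [0, 0, 0, 0, 0, 0, 1],
    [0, 0, 0, 0, 0, 0, 1],
    [0, 0, 0, 0, 0, 0, 1]
  ]
}}

```text
t: 8.35
tool_pos: [0.5077, 0.4093, 0.0882]
tool_rot: [-0.43, -3.112, 0.0]
contact_force: [0.4, -0.7, 0.2]
opening: 0.0854
grip_force: 0.0
```

Emit:
{"name": "jog_arm", "arguments": {
  "plan": [
    [0, 0, -0.5, 0, 0, 0, 1],
    [0, 0, -1, 0, 0, 0, 1],
    [0, 0, -1, 0, 0, 0, 1],
    [0, 0, -1, 0, 0, 0, 1],
    [0, 0, -1, 0, 0, 0, 1],
    [0, 0, -1, 0, 0, 0, 1],
    [0, 0, -0.5, 0, 0, 0, 1],
    [0, 0, 0, 0, 0, 0, 1]
  ]
}}

```text
t: 9.15
tool_pos: [0.5087, 0.41, 0.2112]
tool_rot: [0.43, 3.109, 0.005]
contact_force: [-0.0, -0.0, -1.2]
opening: 0.0855
grip_force: 0.0
```

Run:
```python
from h import *
a,_=snap('scene','s4'); b,_=snap('side','d4'); print(ctrl.get_obs()['tool_pos'],ctrl.get_obs()['contact_force'])
cv2.imwrite('pics/c4.png',cv2.resize(np.hstack([a[150:280,235:365],b[160:290,265:395]])[:,:,::-1],None,fx=3,fy=3,interpolation=cv2.INTER_CUBIC))
```

```text
[0.50751866 0.40923304 0.2078632 ] [ 0.25595303  0.80916326 -0.95300005]
```

View pics/c4.png

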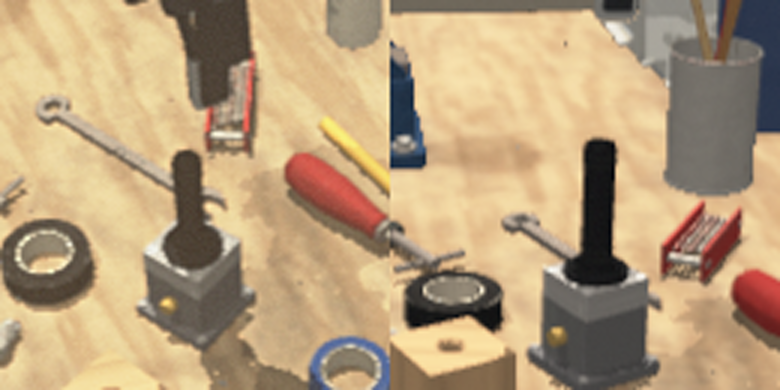

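The probe stands upright in the square post with its guard on the collar, at crop (190,245) in scene and (597,272) in side. The gripper is clear of it.

```bash
python3 -c "
from station import ctrl; print(ctrl.finish_job())"
```

```text
the job is handed in; nothing more can be done
None
```

The probe is in the square-collared post, pushed fully home with its guard on the collar, upright and let go. I handed the job in at about 9 s, but no verdict came back.

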